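# Lock a spring latch in its checking cradle and hold it drawn to the stroke pointer

## Task

Lower the loose spring latch fully down into the pocket of the checking cradle with its pull handle over the scale end, let go, and swing the cradle's hold-down lever over it until it is fully shut. Then pull the latch's handle out against its spring until the middle of the handle is level with the pointer on the scale, and finish while still holding it there: do not let go. Leave the pointer's setting, the coil spring, the ball bearing and the spray can as they are.

Things in the scene. Friction and masses are not known exactly. Their poses are not given: they have to be found in the camera images.
- cradle: checking cradle fixed to the bench: grey steel base plate 235 x 110 x 12 mm lying flat. Origin on the bench under the pocket's centre, x along the plate, z up. On -x is the scale end (plate ends 144 mm from the origin), on +x the lever's pivot post (72 mm from the origin, 22 mm diameter; plate ends at 91 mm).
- pocket (a point): centre of the pocket's floor (12 mm above the bench), axes as the cradle. Pocket 63 (x) by 47 mm (y): 1.5 mm play round the latch. Walls stand 12 mm above the floor, with lead-in lips sloping outward up to 17 mm. The two ends are closed; the long sides have only lugs 10 mm long at the corners, so the middle 43 mm of each is open for a finger.
- latch: loose spring latch: bright metal housing 60 (x) x 44 (y) x 56 (z) mm standing upright, about 0.5 kg; origin at the centre of its underside. A 16 mm round bolt nose sticks out 22 mm on +x, a 12 mm rod on -x carries the handle, both 30 mm above the underside. In place its origin and axes coincide with point pocket: handle toward the scale end. The vice behind it is 150 mm tall (its board 205).
- latch_handle (a point): on the latch's handle: a dark upright slab 14 mm thick (x), 34 mm wide (y), 15 to 70 mm above the latch's underside, its middle 82 mm from the latch's origin on -x at rest (45 mm free between slab and housing). The point is in the middle of thickness and width, 10 mm below the slab's top. Lines down its narrow sides mark the middle of its thickness.
- latch_pull (a joint): how far the handle is pulled out of the latch, m: 0 at rest, 0.042 at its stop. A spring draws it back: about 2 N at rest, rising 0.18 N per mm (about 8 N at 30 mm).
- lever (a joint): hold-down lever's angle, rad: 0 = shut against its stop, along the cradle's -x from the post over the middle of the pocket, 2 mm above a seated latch; it opens about an upright axis toward the cradle's +y and starts open at 1.4 to 1.85. Stiff (under 2 N at the knob), stays where it is left. Bar 18 mm wide, from 70 to 78 mm above the bench.
- lever_hinge (a point): on the lever's upright hinge axis, at the height of the bar's top (78 mm above the bench)
- lever_knob (a point): middle of the black round knob that stands upright on the lever's free end, 74 mm from the hinge axis: 16 mm diameter, 78 to 108 mm above the bench; the point is 94 mm above the bench
- pointer (a joint): setting of the sliding stroke pointer on the scale, m: the pull of the seated latch's handle at which the handle's middle is level with the pointer (0 to 36 mm possible, set at 16 to 34). It is stiff (8 N); leave it.
- pointer_tip (a point): tip of the pointer blade, beside the handle's path on the cradle's +y side, 23 mm above the bench, 19 mm from the cradle's centre line; axes as the cradle. The pointer and its brass screw stand no higher than 30 mm above the bench.
- spring: bystander: dark coil spring standing on the bench behind the cradle, 33 mm diameter, 66 mm tall; origin at its underside
- bearing: bystander: ball bearing lying flat on the bench near the robot, 72 mm diameter, 17 mm thick; origin at its underside
- can: bystander: spray can standing on the bench to the right, 65 mm diameter, 216 mm tall; origin at its underside
There are look-alikes about, which are no part of the job. Of the things shaped like the latch, the metal one is meant.

How it is judged (in metres and radians):
On the way, in this order (a step that is already met when the one before it is completed fails the run):
1. the latch stands fully down in the pocket, handle toward the scale end, and the fingers have let it go (horizontal distance between latch and pocket below 0.004 m and z of latch in the frame of pocket below 0.004 m and angle between the x axis of latch and the x axis of cradle, either way round below 0.08 rad and angle between latch's own z axis and vertical below 0.08 rad and x of latch_handle in the frame of pocket below -0.05 m and contact force between the fingers and latch below 0.2 N), for 0.2 s.
2. the lever is fully shut over the seated latch (horizontal distance between latch and pocket below 0.004 m and z of latch in the frame of pocket below 0.004 m and angle between the x axis of latch and the x axis of cradle, either way round below 0.08 rad and angle between latch's own z axis and vertical below 0.08 rad and x of latch_handle in the frame of pocket below -0.05 m and value of joint lever below 0.1 rad), for 0.2 s.
3. the handle is held level with the pointer (all of step 2 and contact force between the fingers and latch above 1 N and x of latch_handle in the frame of pointer_tip between -0.004 and 0.004 m and velocity of joint latch_pull between -0.01 and 0.01 m/s), for 0.5 s.
At the end, for the whole second after the job is handed in: Ends holding: latch in the pocket (4 mm sideways, lifted under 4 mm, turned or tilted under 0.08 rad), lever shut within 0.1 rad, fingers press on the latch with over 1 N, the middle of its handle within 4 mm of the pointer along the scale and still (all of step 3); the arm keeps its last pose, push and grip.
It fails at once if the coil spring is moved by more than 20 mm (distance of spring from where it was at the start of the episode above 0.02 m).
It fails at once if the bearing is moved by more than 20 mm (distance of bearing from where it was at the start of the episode above 0.02 m).
It fails at once if the spray can is moved by more than 20 mm (distance of can from where it was at the start of the episode above 0.02 m).
It fails at once if the pointer's setting is changed by more than 3 mm (distance of pointer_tip from where it was at the start of the episode above 0.003 m).
It also fails if it takes over 72 s, if anything falls off the work surface, if the arm or the gripper's body presses on something with over 40 N, if the wrist force passes 120 N, or if a joint passes its speed limit or range.

## Robot

A 6-joint arm with a two-finger parallel gripper is mounted at the origin on the work surface; the furniture and walls round the work are solid. World frame = base frame: x ahead of the robot, y to its left, z up, the work surface at z = 0. Lengths are in mm, angles in rad, forces in N, time in s.
With the tool pointing down it reaches from about 325 to 850 mm from the base axis. Payload 15.5 kg.
Tool frame: the origin (TCP) lies at the very end of the fingers, on their centre line; the grasp point (between the pads) lies manip.grip_depth behind it (manip.grip_depth is the distance from the TCP to the grasp point, in mm); z points along the fingers, y is the line along which they close (so a half turn about z gives the same grasp; the last joint's range is limited). The gripper opens to 91 mm and grips with 3 to 60 N. Pads are 32 mm wide; open, the fingers measure 118 mm over their backs; the gripper's body (76 mm by 178 mm) begins 60 mm behind the grasp point.
Start: joints at [1.121, 0.494, 1.345, -0, 1.302, -0.096], TCP at [217.122, 586.075, 213.915] pointing down, gripper open.
Joint ranges: [-2.91, 2.91], [-0.82, 2.16], [0.22, 2.67], [-1.22, 4.37], [0.12, 2.79], [-3.08, 3.08]. Speed limits (rad/s): [1.89, 1.89, 2.57, 3.01, 3.01, 3.01].

## Interface

Orientations are given as a rotation vector (axis times angle).
In Python, from bench import manip, viewer, models gives the robot as it stands.
- The arm moves only by the tool send_rows, never from a script. Its argument "moves" is a list of rows, each an object with "xyz": the shift along the tool's x, y, z in cm, a list of three; "roll": the turn about the tool's z in rad; "fingers": the finger opening in cm, from 0 to 9.12. In form: [{"xyz": [x, y, z], "roll": roll, "fingers": fingers}, ...]. A call has exactly 5 rows; each row shifts and turns the commanded pose from where the row before left it, along the tool's axes as they then stand; what a row does not reach is not made up. A row lasts 1/8 s, in which the tool goes at most 62.5 mm and 10.7 degrees, less where a joint would pass 70% of its speed; a pose out of reach is approached as far as the arm can. A call with a gripper value outside its range is refused whole. The fingers move at their own pace and stop on an object; "squeeze" is the grip in N (left out, the last holds). Time passes only in rows, so rows that do not move let the fingers close, or fill a call up. It gives the time, the measured TCP pose, the force, the opening and the grip force at its end, in the units of the state.
- manip.get_state(): the state, without advancing time (a new reading comes with each control period).
- viewer.camera(name): name is "scene" or "top"; returns (picture, depth): 400x640x3 uint8, red, green, blue; 400x640 float32, mm along the optical axis (not along the pixel's ray), 0 where there is no reading.
- viewer.camera_model(name): a dict with "intrinsics" (3x3 intrinsics, pixels), "R" (3x3) and "t" (3): a world point X has camera coordinates R X + t. Camera axes: x right, y down, z forward; pixel columns grow to the right and rows downward; lengths in mm; the calibration is good to about 2 mm. A picture is of the moment at which its call begins. camera_model takes no time and is no camera call.
- manip.finish_job(): hands the job in; it is judged then, once.
Trained networks look in the newest picture that a camera, given by its name, has taken for a name from the list of things; names that differ only in an ending like _2 or _b are one class to them, and where a whole thing is asked for, a point or a joint stands for the part that bears it (a point fixed in the world has none). Each returns a list of dicts, best first, with "conf" (0 to 1); they miss things now and then, are a little off and sometimes report something else, mostly with a low value. They report only what shows in the picture. A call takes as long as a camera call. They do not tell look-alikes from the thing itself.
- models.boxes_of(camera, target): "rect" ([centre column, centre row, width, height] as shares, 0 to 1, of the picture: columns of its width, rows of its height, round what is visible of it).
- models.tip_of(camera, target): "location" ([column, row] as shares, 0 to 1, of the picture: columns of its width, rows of its height: a listed point, or the origin of a listed thing).
The state is a dict: "time": time; "joints": joint angles; "joint_vel": joint speeds; "effort": joint torques, N m; "tool_pos": TCP position; "ee_rot": TCP orientation; "wrist_force": force on the tool from outside, world axes, zero at the start; "torque": the same for the moment, N m; "gripper_width": opening from 0.0 (shut) to 1.0 (fully open); "gripper_force": force on a finger pad.
Only numpy, scipy, OpenCV 4.12 (cv2) and the standard library are available. Lean on these libraries where they do the work, as an engineer would, in place of code of your own. Each camera call takes 0.05 s, during which the arm holds its last target. There are 200 camera calls.

## Working session

There is one attempt and no reset: what is moved stays moved. The work goes in short steps, Python scripts to look and compute and a tool call to move; the robot and the scene stay as the last step left them, time stands still between calls to the robot, and variables do not carry over. Pictures are saved under pics/ and viewed, at most 10 in all, crops included, and the job is handed in when it is done.

Besides the shell and the picture viewer there is one more tool, called after "Call:" by a JSON object that holds its "fn" and its "kwargs". send_rows: Moves the arm, as the interface text tells. Its arguments: {"type":"object","properties":{"moves":{"type":"array","items":{"type":"object","properties":{"xyz":{"type":"array","items":{"type":"number"}},"roll":{"type":"number"},"fingers":{"type":"number"}}}},"squeeze":{"type":"number"}},"required":["moves"]}

```bash
mkdir -p pics
cat > h.py <<'E'
import numpy as np, cv2
from bench import manip, viewer, models
def shot(cam,name=None):
    p,d=viewer.camera(cam)
    if name: cv2.imwrite(f'pics/{name}.png',p[:,:,::-1])
    return p,d
def ray(cam,u,v):
    m=viewer.camera_model(cam);K=np.array(m['intrinsics']);R=np.array(m['R']);t=np.array(m['t'])
    return -R.T@t, R.T@(np.linalg.inv(K)@np.array([u,v,1.]))
def atz(cam,u,v,z):
    o,r=ray(cam,u,v); return o+r*(z-o[2])/r[2]
def atd(cam,u,v,d):
    o,r=ray(cam,u,v); return o+r*d
def proj(cam,X):
    m=viewer.camera_model(cam);c=np.array(m['R'])@np.array(X)+np.array(m['t']);q=np.array(m['intrinsics'])@c
    return q[:2]/q[2]
E
python3 - <<'E'
from h import *
np.set_printoptions(precision=1,suppress=True)
s=manip.get_state();print({k:np.round(v,3) for k,v in s.items()},manip.grip_depth)
for c in('top','scene'):
    p,d=shot(c,c+'1')
    o,r=ray(c,320,200);print(c,o,r)
    for n,z in(('latch',0),('latch_handle',60),('pocket',12),('cradle',0),('lever_knob',94),('lever_hinge',78),('pointer_tip',23),('spring',0),('bearing',0),('can',0)):
        for q in models.tip_of(c,n)[:3]:
            u,v=q['location'][0]*640,q['location'][1]*400
            print(n,round(q['conf'],2),np.array([u,v]),atz(c,u,v,z))
E
```

```text
{'time': np.float64(0.0), 'joints': array([ 1.1,  0.5,  1.3, -0. ,  1.3, -0.1]), 'joint_vel': array([-0., -0., -0., -0., -0.,  0.]), 'effort': array([ -0. , -87.9, -38.2,   0.1,   0.1,  -0. ]), 'tool_pos': array([216.9, 585.7, 213.3]), 'ee_rot': array([-0.6, -3.1,  0. ]), 'wrist_force': array([-0.3, -0.9,  0.7]), 'torque': array([-0., -0., -0.]), 'gripper_force': np.float64(0.0), 'gripper_width': np.float64(1.004)} 18.8
top [ 392.2  -24.8 1054.3] [ 0.2 -0.  -1. ]
latch 0.86 [210.  312.7] [332.6 275.9   0. ]
latch 0.82 [336.8 253.6] [447.7 -91.2   0. ]
latch_handle 0.54 [333.2 279.1] [379.9 -68.8  60. ]
cradle 0.58 [241.8 214.2] [594.3 165.7   0. ]
lever_knob 0.65 [204.2 184.5] [669.6 241.8  94. ]
lever_hinge 0.71 [232.6 182.7] [669.4 169.   78. ]
lever_hinge 0.28 [239.2 213.4] [582.4 158.4  78. ]
pointer_tip 0.49 [237.2 251.5] [487.  183.2  23. ]
spring 0.44 [239.1 144.2] [808.3 155.3   0. ]
bearing 0.67 [279.3 271.5] [418.8  75.4   0. ]
bearing 0.28 [239.7 212.9] [598.8 171.4   0. ]
can 0.92 [417.  217.4] [ 520.8 -334.8    0. ]
can 0.43 [231.5 185.8] [682.5 188.5   0. ]
scene [-420.3 -612.1  647.9] [ 0.8  0.4 -0.4]
latch 0.71 [299.2 255.7] [452.6 -70.9   0. ]
latch 0.27 [252.8 207.1] [604.5 187.4   0. ]
latch_handle 0.58 [283.1 251.5] [366.6 -80.8  60. ]
pocket 0.89 [252.9 207.8] [582.  169.5  12. ]
cradle 0.56 [254.4 211.4] [584.6 166.5   0. ]
lever_knob 0.62 [249.7 164. ] [687.5 258.6  94. ]
lever_knob 0.54 [411.3 275. ] [ 387.4 -376.2   94. ]
lever_hinge 0.46 [266.3 178.8] [652.3 171.   78. ]
pointer_tip 0.43 [226.1 214.5] [490.7 192.4  23. ]
bearing 0.64 [243.4 247.3] [408.8  69.    0. ]
can 0.58 [409.1 275.7] [ 519.  -332.8    0. ]
```

Run:
```python
import cv2
a=cv2.imread('pics/top1.png')[110:350,150:450]
cv2.imwrite('pics/top1c.png',cv2.resize(a,None,fx=2.5,fy=2.5,interpolation=cv2.INTER_CUBIC))
a=cv2.imread('pics/scene1.png')[120:320,170:450]
cv2.imwrite('pics/scene1c.png',cv2.resize(a,None,fx=2.8,fy=2.8,interpolation=cv2.INTER_CUBIC))
```

```text
(no output)
```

View pics/top1c.png

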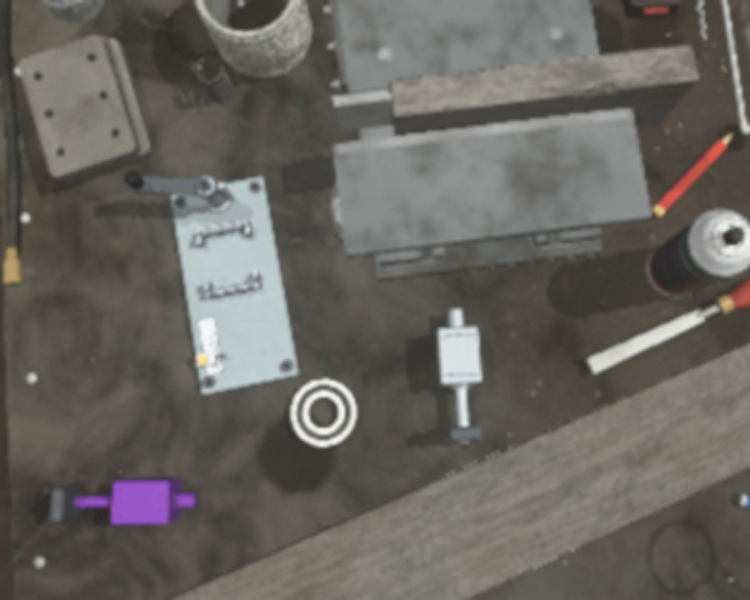

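View pics/scene1c.png

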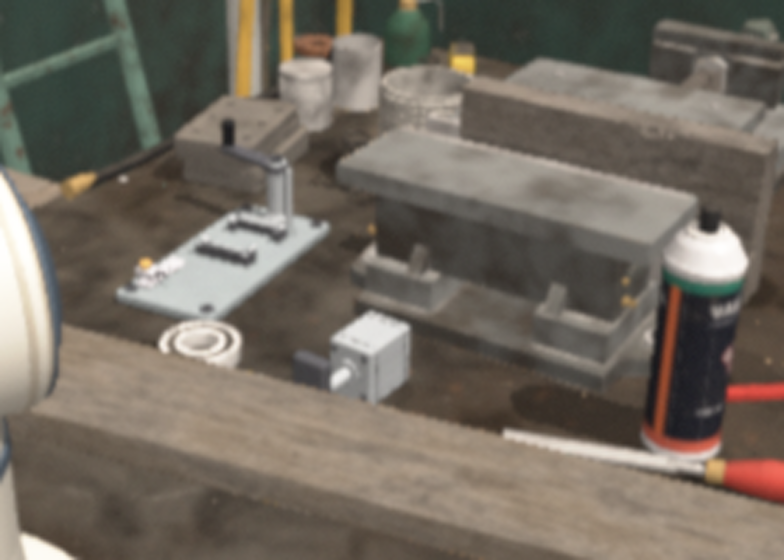

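The top view shows the metal latch (crop 460,355) with its handle toward the robot. The purple look-alike is at lower left (140,500). The cradle is at (235,285), with its scale end toward the robot and the lever open to +y. I'll measure from depth next.

```bash
cat >> h.py <<'E'
def cloud(cam,d):
    v,u=np.mgrid[0:400,0:640];o,_=ray(cam,0,0)
    m=viewer.camera_model(cam);K=np.array(m['intrinsics']);R=np.array(m['R'])
    q=np.stack([u,v,np.ones_like(u)],-1)@np.linalg.inv(K).T@R
    P=o+q*d[...,None]; P[d<=0]=np.nan; return P
def rect(P,m):
    return cv2.minAreaRect(P[m][:,:2].astype(np.float32))
E
python3 - <<'E'
from h import *
np.set_printoptions(precision=1,suppress=True,linewidth=150)
p,d=shot('top');P=cloud('top',d)
x,y,z=P[...,0],P[...,1],P[...,2]
def box(a,b,c,e,f,g): return (x>a)&(x<b)&(y>c)&(y<e)&(z>f)&(z<g)
A=box(380,520,-150,-40,-50,100);print('z hist latch',np.histogram(z[A],bins=np.arange(-20,90,10)))
for nm,m in(('housing',box(400,520,-150,-20,50,62)),('handle',box(330,400,-130,-20,60,80)),('plate',box(430,720,80,260,8,17)),('knob',box(600,740,200,300,95,120)),('bar',box(600,740,150,300,72,86)),('vice',box(480,640,-220,20,140,160)),('beam',box(200,420,-300,0,15,400)),('spring',box(740,860,120,220,30,90)),('can',box(440,620,-400,-280,150,260)),('ptr',box(440,560,140,220,19,40))):
    m=m&np.isfinite(z)
    if m.sum()>3:
        r=rect(P,m);print(nm,m.sum(),r,'mean',P[m].mean(0),'min',P[m].min(0),'max',P[m].max(0)); print(cv2.boxPoints(r).ravel())
E
```

```text
z hist latch (array([   0, 1002,  427,    4,   14,  105,   16,  364,    0,    0]), array([-20, -10,   0,  10,  20,  30,  40,  50,  60,  70,  80]))
housing 364 ((452.2062683105469, -80.45547485351562), (43.708282470703125, 59.732521057128906), 86.5537338256836) mean [452.1 -80.8  54.7] min [ 421.4 -103.8   50.8] max [481.8 -57.6  60. ]
[ 421.1 -100.5  480.7 -104.1  483.3  -60.4  423.7  -56.8]
handle 165 ((352.1848449707031, -94.4576644897461), (73.68011474609375, 48.03607177734375), 86.147216796875) mean [351.4 -87.8  65.2] min [ 330.1 -130.    60.2] max [378.4 -56.1  73.2]
[ 325.7 -129.6  373.7 -132.8  378.6  -59.3  330.7  -56.1]
plate 2621 ((555.9426879882812, 152.91342163085938), (261.23162841796875, 126.7217788696289), 4.7615861892700195) mean [559.1 159.4  11.4] min [430.1  80.1   8. ] max [689.4 224.5  17. ]
[420.5 205.2 431.   78.9 691.4 100.6 680.8 226.9]
knob 32 ((678.7213134765625, 242.5974884033203), (15.21735668182373, 13.840137481689453), 80.98502349853516) mean [678.3 241.9 104.1] min [671.7 235.1  98.2] max [686.5 249.5 108.5]
[670.7 236.2 684.4 234.  686.7 249.  673.1 
[... 750 characters left out ...]
964599609375, 152.60183715820312), (45.667938232421875, 49.95277404785156), 47.781646728515625) mean [812.9 148.7  56.7] min [789.4 120.   30.9] max [847.3 174.2  89.6]
[779.7 152.5 816.7 118.9 847.3 152.7 810.3 186.3]
can 651 ((546.1663208007812, -313.0842590332031), (143.63528442382812, 64.52346801757812), 48.49565124511719) mean [ 521.2 -332.3  182.8] min [ 488.5 -374.8  150.1] max [ 617.9 -280.3  217.6]
[ 474.4 -345.5  522.7 -388.2  617.9 -280.7  569.6 -237.9]
ptr 79 ((519.7366943359375, 174.67665100097656), (50.361846923828125, 90.42296600341797), 78.05431365966797) mean [519.9 182.7  24.7] min [478.5 140.7  19.3] max [559.9 206.8  31.1]
[470.3 159.4 558.8 140.7 569.2 190.  480.7 208.7]
```

Run:
```python
from h import *
np.set_printoptions(precision=1,suppress=True,linewidth=150)
im=cv2.imread('pics/top1.png');hsv=cv2.cvtColor(im,cv2.COLOR_BGR2HSV).astype(int)
for uv in((336,283),(338,252),(240,225),(200,300),(332,236)): print(uv,hsv[uv[1],uv[0]],im[uv[1],uv[0]])
print('nose',atz('top',332.4,236,30),'handletop',atz('top',336,282,70))
# plate mask
m=(hsv[...,2]>120)&(hsv[...,0]>80)&(hsv[...,0]<115)
m[:175]=0;m[275:]=0;m[:,:215]=0;m[:,275:]=0
n,l,st,c=cv2.connectedComponentsWithStats(m.astype(np.uint8));i=1+st[1:,4].argmax();print(st[i])
v,u=np.where(l==i);Q=np.array([atz('top',a,b,12)[:2] for a,b in zip(u,v)],np.float32)
r=cv2.minAreaRect(Q);print(r,cv2.boxPoints(r).ravel())
# corners seen in crop at bolt-hole plate corners
for cx,cy in((172,193),(263,177),(299,372),(202,394)): print(atz('top',150+cx/2.5,110+cy/2.5,12))
k=(im.max(2)<75);k[:272]=0;k[292:]=0;k[:,:322]=0;k[:,350:]=0
print(im[276:290,326:346].max(2))
```

```text
(336, 283) [109  17 118] [118 113 110]
(338, 252) [ 97  10 225] [225 223 216]
(240, 225) [ 95  17 181] [181 179 169]
(200, 300) [11 50 82] [66 72 82]
(332, 236) [ 96  11 223] [223 221 213]
nose [495.5 -84.   30. ] handletop [371.8 -74.7  70. ]
[ 220  180   50   88 3021]Traceback (most recent call last):
  File "<stdin>", line 10, in <module>
  File "h.py", line 11, in atz
    o,r=ray(cam,u,v); return o+r*(z-o[2])/r[2]
        ~~~^^^^^^^^^
  File "h.py", line 8, in ray
    m=viewer.camera_model(cam);K=np.array(m['intrinsics']);R=np.array(m['R']);t=np.array(m['t'])
ValueError: time passes only in moves, steps and waits
```

```bash
cat >> h.py <<'E'
import pickle,os
if not os.path.exists('cm.pkl'): pickle.dump({c:viewer.camera_model(c) for c in('top','scene')},open('cm.pkl','wb'))
CM=pickle.load(open('cm.pkl','rb'))
def ray(cam,u,v):
    m=CM[cam];K=np.array(m['intrinsics']);R=np.array(m['R']);t=np.array(m['t'])
    return -R.T@t, R.T@(np.linalg.inv(K)@np.array([u,v,1.]))
E
python3 - <<'E'
from h import *
np.set_printoptions(precision=1,suppress=True,linewidth=150)
im=cv2.imread('pics/top1.png');hsv=cv2.cvtColor(im,cv2.COLOR_BGR2HSV).astype(int)
m=(hsv[...,2]>120)&(hsv[...,0]>80)&(hsv[...,0]<115)
m[:175]=0;m[275:]=0;m[:,:215]=0;m[:,275:]=0
m[:188,:245]=0
n,l,st,c=cv2.connectedComponentsWithStats(m.astype(np.uint8));i=1+st[1:,4].argmax();print(st[i])
v,u=np.where(l==i);Q=np.array([atz('top',a,b,12)[:2] for a,b in zip(u,v)],np.float32)
r=cv2.minAreaRect(Q);print(r,cv2.boxPoints(r).ravel())
for cx,cy in((172,193),(263,177),(299,372),(202,394)): print(atz('top',150+cx/2.5,110+cy/2.5,12))
a=im[110:275,210:280]
cv2.imwrite('pics/cr.png',cv2.resize(im[172:275,205:285],None,fx=5.8,fy=5.8,interpolation=cv2.INTER_CUBIC))
E
```

```text
[ 220  181   50   87 2954]
((566.84033203125, 162.78965759277344), (235.09429931640625, 110.8908462524414), 4.564910888671875) [445.3 208.7 454.1  98.2 688.4 116.9 679.6 227.4]
[679.7 223.   12. ]
[685.3 116.2  12. ]
[456.5  97.4  12. ]
[446.1 206.8  12. ]
```

View pics/cr.png

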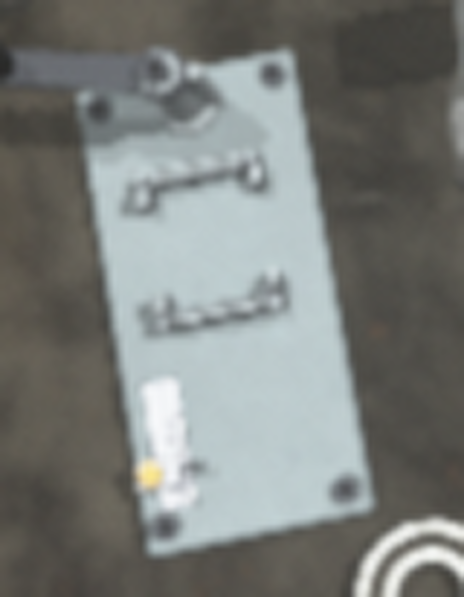

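The crop shows the pointer tip near crop (200,467), the empty pocket at (210,245), and the plate fit matching 235 x 110. Next I'll work out the tool deltas for the move to the latch.

```bash
cat > go.py <<'E'
import sys,numpy as np
from scipy.spatial.transform import Rotation as Ro
from bench import manip
def st():
    s=manip.get_state();R=Ro.from_rotvec(s['ee_rot']).as_matrix();return s,R
if __name__=='__main__':
    x,y,z,yaw=map(float,sys.argv[1:5]) # yaw: desired direction of tool +-x ... tool y line = yaw+90deg
    s,R=st();ty=np.arctan2(R[1,1],R[0,1]);tx=np.arctan2(R[1,0],R[0,0])
    dw=(yaw+np.pi/2-ty+np.pi/2)%np.pi-np.pi/2   # world turn
    print('t',round(s['time'],2),'pos',np.round(s['tool_pos'],1),'toolx dir',round(tx,3),'z',np.round(R[:,2],3))
    print('tool delta cm',np.round(R.T@(np.array([x,y,z])-s['tool_pos'])/10,2),'roll',round(-dw,3),'q6',round(s['joints'][5],2),'F',np.round(s['wrist_force'],1),s['gripper_width'],s['gripper_force'])
    Rn=R@Ro.from_rotvec([0,0,-dw]).as_matrix();print('after roll',np.round(Rn.T@(np.array([x,y,z])-s['tool_pos'])/10,2))
E
python3 go.py 452 -80.5 120 -0.065
python3 - <<'E'
from h import *
print(atz('top',205+203/5.8,172+467/5.8,23))
E
```

```text
t 1.15 pos [217.1 586.1 213.9] toolx dir 2.787 z [ 0.  0. -1.]
tool delta cm [-45.18 -54.35   9.39] roll -0.29 q6 -0.1 F [-0.5 -0.2 -0.7] 1.0013889423994708 0.0
after roll [-27.77 -64.99   9.39]
[483.27020641 175.71860825  23.        ]
```

Call:
{"fn": "send_rows", "kwargs": {"moves": [{"xyz": [0, 0, 0], "roll": -0.145, "fingers": 9.1}, {"xyz": [0, 0, 0], "roll": -0.145, "fingers": 9.1}, {"xyz": [-2.2, -5.1, 0], "roll": 0, "fingers": 9.1}, {"xyz": [-2.2, -5.1, 0], "roll": 0, "fingers": 9.1}, {"xyz": [-2.2, -5.1, 0], "roll": 0, "fingers": 9.1}], "squeeze": 20}}

```text
time: 1.78
tool_pos: [273.4, 427.6, 213.9]
ee_rot: [0.101, 3.14, 0.0]
wrist_force: [1.2, 0.3, -0.7]
gripper_width: 0.997
gripper_force: 0.0
```

Call:
{"fn": "send_rows", "kwargs": {"moves": [{"xyz": [-2.2, -5.1, 0], "roll": 0, "fingers": 9.1}, {"xyz": [-2.2, -5.1, 0], "roll": 0, "fingers": 9.1}, {"xyz": [-2.2, -5.1, 0], "roll": 0, "fingers": 9.1}, {"xyz": [-2.2, -5.1, 0], "roll": 0, "fingers": 9.1}, {"xyz": [-2.2, -5.1, 0], "roll": 0, "fingers": 9.1}]}}

```text
time: 2.4
tool_pos: [366.8, 165.9, 214.2]
ee_rot: [0.101, 3.139, 0.0]
wrist_force: [1.3, 0.4, 0.0]
gripper_width: 0.994
gripper_force: 0.0
```

```bash
python3 go.py 452 -80.5 20 -0.065
```

```text
t 2.4 pos [366.8 165.9 214.2] toolx dir 3.077 z [ 0.001  0.    -1.   ]
tool delta cm [-10.07 -24.05  19.42] roll 0.001 q6 -1.23 F [1.3 0.4 0. ] 0.9943035632487109 0.0
after roll [-10.08 -24.04  19.42]
```

Call:
{"fn": "send_rows", "kwargs": {"moves": [{"xyz": [-2, -4.8, 0], "roll": 0, "fingers": 9.1}, {"xyz": [-2, -4.8, 0.5], "roll": 0, "fingers": 9.1}, {"xyz": [-2, -4.8, 1], "roll": 0, "fingers": 9.1}, {"xyz": [-2, -4.8, 2], "roll": 0, "fingers": 9.1}, {"xyz": [-2, -4.8, 3], "roll": 0, "fingers": 9.1}]}}

```text
time: 3.02
tool_pos: [451.7, -80.5, 149.0]
ee_rot: [0.102, 3.137, -0.001]
wrist_force: [1.0, 0.8, 0.4]
gripper_width: 0.994
gripper_force: 0.0
```

```bash
python3 go.py 452 -80.5 20 -0.065
```

```text
t 3.02 pos [451.7 -80.5 149. ] toolx dir 3.077 z [ 0.002 -0.001 -1.   ]
tool delta cm [0.00e+00 1.00e-02 1.29e+01] roll -0.0 q6 -1.81 F [1.  0.8 0.4] 0.9944080659440395 0.0
after roll [0.00e+00 1.00e-02 1.29e+01]
```

Call:
{"fn": "send_rows", "kwargs": {"moves": [{"xyz": [0, 0, 3.5], "roll": 0, "fingers": 9.1}, {"xyz": [0, 0, 3.5], "roll": 0, "fingers": 9.1}, {"xyz": [0, 0, 3.5], "roll": 0, "fingers": 9.1}, {"xyz": [0, 0, 2.4], "roll": 0, "fingers": 9.1}, {"xyz": [0, 0, 0], "roll": 0, "fingers": 3.5}]}}

```text
time: 3.65
tool_pos: [449.8, -78.2, 18.9]
ee_rot: [-0.102, -3.137, -0.001]
wrist_force: [0.2, 0.2, 0.1]
gripper_width: 0.916
gripper_force: 0.0
```

Call:
{"fn": "send_rows", "kwargs": {"moves": [{"xyz": [0, 0, 0], "roll": 0, "fingers": 3.5}, {"xyz": [0, 0, 0], "roll": 0, "fingers": 3.5}, {"xyz": [0, 0, 0], "roll": 0, "fingers": 3.5}, {"xyz": [0, 0, 0], "roll": 0, "fingers": 3.5}, {"xyz": [0, 0, 0], "roll": 0, "fingers": 3.5}]}}

```text
time: 4.28
tool_pos: [450.9, -78.7, 20.4]
ee_rot: [0.102, 3.139, -0.001]
wrist_force: [-0.5, -2.9, 8.2]
gripper_width: 0.478
gripper_force: 20.0
```

Call:
{"fn": "send_rows", "kwargs": {"moves": [{"xyz": [0, 0, -1], "roll": 0, "fingers": 3.5}, {"xyz": [0, 0, -2], "roll": 0, "fingers": 3.5}, {"xyz": [0, 0, -2], "roll": 0, "fingers": 3.5}, {"xyz": [0, 0, -2], "roll": 0, "fingers": 3.5}, {"xyz": [0, 0, -2], "roll": 0, "fingers": 3.5}]}}

```text
time: 4.9
tool_pos: [450.2, -78.3, 111.0]
ee_rot: [-0.102, -3.14, -0.0]
wrist_force: [0.7, -0.2, -5.4]
gripper_width: 0.483
gripper_force: 20.0
```

```bash
python3 go.py 593.2 164.9 110 0.0797; python3 -c "
from h import *
print(atz('top',284,185,150),atz('top',284,168,150))"
```

```text
t 4.9 pos [450.2 -78.3 111. ] toolx dir 3.077 z [-0.  0. -1.]
tool delta cm [-12.7   25.19   0.09] roll -0.144 q6 -1.81 F [ 0.7 -0.2 -5.4] 0.4833120240323511 19.999399781227112
after roll [-16.19  23.1    0.09]
[626.37874494  26.47121735 150.        ] [670.70322248  21.59064561 150.        ]
```

Call:
{"fn": "send_rows", "kwargs": {"moves": [{"xyz": [0, 2, 0], "roll": -0.072, "fingers": 3.5}, {"xyz": [0, 3, 0], "roll": -0.072, "fingers": 3.5}, {"xyz": [0, 4.5, 0], "roll": 0, "fingers": 3.5}, {"xyz": [0, 4.5, 0], "roll": 0, "fingers": 3.5}, {"xyz": [0, 3, 0], "roll": 0, "fingers": 3.5}]}}

```text
time: 5.52
tool_pos: [441.4, 92.9, 110.3]
ee_rot: [0.126, -3.139, -0.0]
wrist_force: [0.7, 0.8, -5.4]
gripper_width: 0.483
gripper_force: 20.0
```

Call:
{"fn": "send_rows", "kwargs": {"moves": [{"xyz": [-2.5, 3, 0], "roll": 0, "fingers": 3.5}, {"xyz": [-3.5, 2.2, 0], "roll": 0, "fingers": 3.5}, {"xyz": [-3.5, 1, 0], "roll": 0, "fingers": 3.5}, {"xyz": [-3.5, 0, 0], "roll": 0, "fingers": 3.5}, {"xyz": [-2, 0, 0], "roll": 0, "fingers": 3.5}]}}

```text
time: 6.15
tool_pos: [587.9, 165.2, 110.2]
ee_rot: [0.125, -3.139, -0.0]
wrist_force: [-0.1, -0.2, -5.6]
gripper_width: 0.483
gripper_force: 20.0
```

```bash
python3 go.py 593.2 164.9 110 0.0797
```

```text
t 6.15 pos [587.9 165.2 110.2] toolx dir -3.062 z [-0.  0. -1.]
tool delta cm [-0.53 -0.07  0.02] roll -0.0 q6 -1.47 F [-0.1 -0.2 -5.6] 0.48299729662079655 19.999313950538635
after roll [-0.53 -0.07  0.02]
```

Call:
{"fn": "send_rows", "kwargs": {"moves": [{"xyz": [-0.4, 0, 1], "roll": 0, "fingers": 3.5}, {"xyz": [0, 0, 2], "roll": 0, "fingers": 3.5}, {"xyz": [0, 0, 1.5], "roll": 0, "fingers": 3.5}, {"xyz": [0, 0, 0.5], "roll": 0, "fingers": 3.5}, {"xyz": [0, 0, 0], "roll": 0, "fingers": 3.5}]}}

```text
time: 6.78
tool_pos: [590.4, 165.1, 59.8]
ee_rot: [0.124, -3.139, 0.0]
wrist_force: [0.3, 0.4, -4.5]
gripper_width: 0.481
gripper_force: 20.0
```

```bash
python3 go.py 592 164.9 50 0.0797
python3 - <<'E'
from h import *
a,_=shot('top','t2');b,_=shot('scene','s2')
A=cv2.resize(a[165:285,200:290,::-1],None,fx=5,fy=5,interpolation=cv2.INTER_CUBIC)
B=cv2.resize(b[150:240,205:280,::-1],None,fx=4.6,fy=600/90,interpolation=cv2.INTER_CUBIC)
B=cv2.resize(b[150:240,210:275,::-1],None,fx=5,fy=5,interpolation=cv2.INTER_CUBIC)
o=np.zeros((600,450+325,3),np.uint8);o[:,:450]=A;o[:450,450:]=B;cv2.imwrite('pics/c2.png',o)
for c in('top','scene'):
  for n in('latch','latch_handle','pocket'):
    for q in models.tip_of(c,n)[:2]: print(c,n,q['conf'],np.array(q['location'])*[640,400])
E
```

```text
t 6.78 pos [590.4 165.1  59.8] toolx dir -3.062 z [-0.001 -0.    -1.   ]
tool delta cm [-0.15 -0.03  0.98] roll -0.0 q6 -1.47 F [ 0.3  0.4 -4.5] 0.48061537289355266 19.99938815832138
after roll [-0.15 -0.03  0.98]
top pocket 0.89 [241.472 216.32 ]
scene latch 0.71 [256.32 199.  ]
scene latch_handle 0.73 [237.568 188.68 ]
scene pocket 0.84 [253.376 208.08 ]
```

View pics/c2.png

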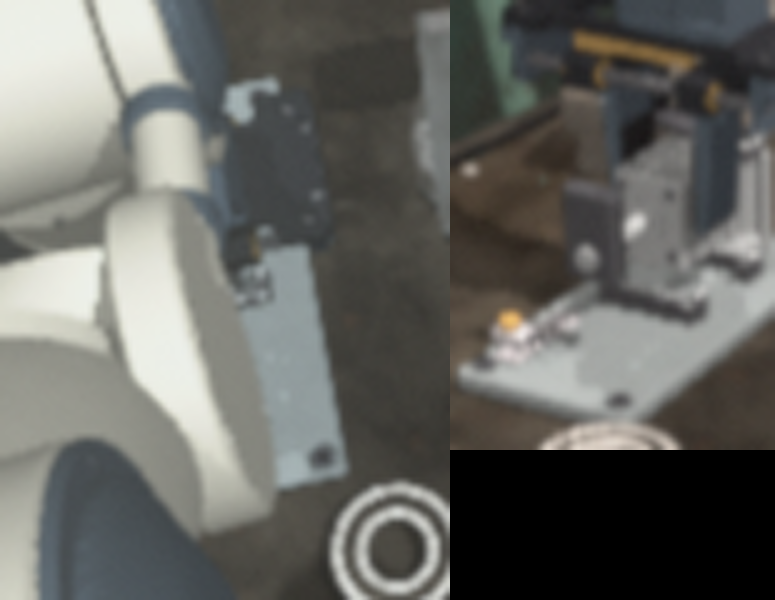

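The scene view shows the latch hovering over the pocket with its handle over the scale. The top view is blocked by the arm. I'll lower it in steps and watch the force.

Call:
{"fn": "send_rows", "kwargs": {"moves": [{"xyz": [-0.15, 0, 0.5], "roll": 0, "fingers": 3.5}, {"xyz": [0, 0, 0.5], "roll": 0, "fingers": 3.5}, {"xyz": [0, 0, 0.4], "roll": 0, "fingers": 3.5}, {"xyz": [0, 0, 0.3], "roll": 0, "fingers": 3.5}, {"xyz": [0, 0, 0], "roll": 0, "fingers": 3.5}]}}

```text
time: 7.8
tool_pos: [592.1, 165.2, 42.6]
ee_rot: [0.124, -3.139, 0.0]
wrist_force: [-0.2, -1.3, -5.0]
gripper_width: 0.481
gripper_force: 20.0
```

```bash
python3 go.py 592 164.9 32.4 0.0797
```

```text
t 7.8 pos [592.1 165.2  42.6] toolx dir -3.062 z [-0. -0. -1.]
tool delta cm [ 0.02 -0.03  1.02] roll -0.001 q6 -1.47 F [-0.2 -1.3 -5. ] 0.4811651931479834 19.999351501464844
after roll [ 0.02 -0.03  1.02]
```

Call:
{"fn": "send_rows", "kwargs": {"moves": [{"xyz": [0, 0, 0.3], "roll": 0, "fingers": 3.5}, {"xyz": [0, 0, 0.3], "roll": 0, "fingers": 3.5}, {"xyz": [0, 0, 0.3], "roll": 0, "fingers": 3.5}, {"xyz": [0, 0, 0.1], "roll": 0, "fingers": 3.5}, {"xyz": [0, 0, 0], "roll": 0, "fingers": 3.5}]}}

```text
time: 8.43
tool_pos: [592.3, 165.2, 32.8]
ee_rot: [0.124, -3.139, 0.0]
wrist_force: [0.3, 0.4, -5.0]
gripper_width: 0.482
gripper_force: 20.0
```

```bash
python3 go.py 592 164.9 32.4 0.0797
```

```text
t 8.43 pos [592.3 165.2  32.8] toolx dir -3.062 z [-0. -0. -1.]
tool delta cm [ 0.03 -0.03  0.04] roll -0.0 q6 -1.47 F [ 0.3  0.4 -5. ] 0.4816077039118647 19.999367594718933
after roll [ 0.03 -0.03  0.04]
```

Call:
{"fn": "send_rows", "kwargs": {"moves": [{"xyz": [0, 0, 0.1], "roll": 0, "fingers": 3.5}, {"xyz": [0, 0, 0.1], "roll": 0, "fingers": 3.5}, {"xyz": [0, 0, 0], "roll": 0, "fingers": 3.5}, {"xyz": [0, 0, 0], "roll": 0, "fingers": 3.5}, {"xyz": [0, 0, 0], "roll": 0, "fingers": 3.5}]}}

```text
time: 9.05
tool_pos: [592.5, 165.3, 32.4]
ee_rot: [-0.124, 3.138, 0.0]
wrist_force: [-7.8, -2.3, 19.2]
gripper_width: 0.48
gripper_force: 20.0
```

Call:
{"fn": "send_rows", "kwargs": {"moves": [{"xyz": [0, 0, 0], "roll": 0, "fingers": 7.5}, {"xyz": [0, 0, 0], "roll": 0, "fingers": 7.5}, {"xyz": [0, 0, 0], "roll": 0, "fingers": 7.5}, {"xyz": [0, 0, 0], "roll": 0, "fingers": 7.5}, {"xyz": [0, 0, 0], "roll": 0, "fingers": 7.5}]}}

```text
time: 9.68
tool_pos: [592.3, 165.3, 30.9]
ee_rot: [0.124, -3.139, 0.0]
wrist_force: [0.3, -0.9, -0.2]
gripper_width: 0.822
gripper_force: 0.0
```

Call:
{"fn": "send_rows", "kwargs": {"moves": [{"xyz": [0, 0, -1], "roll": 0, "fingers": 7.5}, {"xyz": [0, 0, -3], "roll": 0, "fingers": 7.5}, {"xyz": [0, 0, -4], "roll": 0, "fingers": 5}, {"xyz": [0, 0, -4], "roll": 0, "fingers": 0}, {"xyz": [0, 0, 0], "roll": 0, "fingers": 0}]}}

```text
time: 10.3
tool_pos: [594.1, 165.6, 154.7]
ee_rot: [-0.124, 3.133, 0.001]
wrist_force: [-0.4, -0.5, -0.5]
gripper_width: 0.528
gripper_force: 0.0
```

```bash
python3 go.py 592 164.9 32.4 0.0797
python3 - <<'E'
from h import *
b,d=shot('scene','s3')
B=cv2.resize(b[140:240,200:300,::-1],None,fx=5,fy=5,interpolation=cv2.INTER_CUBIC);cv2.imwrite('pics/c3.png',B)
P=cloud('scene',d);x,y,z=P[...,0],P[...,1],P[...,2]
th=.0797;dx=x-593.2;dy=y-164.9;X=dx*np.cos(th)+dy*np.sin(th);Y=-dx*np.sin(th)+dy*np.cos(th)
m=(abs(X)<26)&(abs(Y)<20)&(z>55)&(z<80);print('housing top z',np.median(z[m]),m.sum(), X[(abs(Y)<18)&(z>60)&(z<72)&(abs(X)<40)].min())
h=(X>-120)&(X<-55)&(abs(Y)<25)&(z>40)&(z<90);print('handle',np.percentile(X[h],[1,50,99]),np.percentile(Y[h],[1,50,99]),z[h].max())
E
```

```text
t 10.3 pos [594.1 165.6 154.7] toolx dir -3.062 z [ 0.006  0.001 -1.   ]
tool delta cm [ 0.29 -0.06 12.23] roll -0.0 q6 -1.47 F [-0.4 -0.5 -0.5] 0.5278937116615293 0.0
after roll [ 0.29 -0.06 12.23]
housing top z 65.24453272916566 116 -36.6061388509948
handle [-96.68470929 -90.3747744  -56.48961266] [-17.30654418  -2.98222622  18.79553725] 81.25225935485469
```

View pics/c3.png

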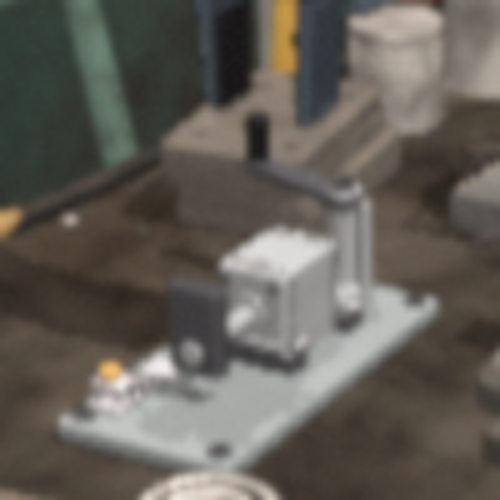

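The latch is seated (housing top about 66 mm, handle over the scale) and the lever is still open. I'll turn the tool so the fingers straddle the knob tangentially.

Call:
{"fn": "send_rows", "kwargs": {"moves": [{"xyz": [0, 0, 0], "roll": 0.18, "fingers": 2.8}, {"xyz": [0, 0, 0], "roll": 0.18, "fingers": 2.8}, {"xyz": [0, 0, 0], "roll": 0.18, "fingers": 2.8}, {"xyz": [0, 0, 0], "roll": 0.18, "fingers": 2.8}, {"xyz": [0, 0, 0], "roll": 0.18, "fingers": 2.8}]}}

```text
time: 10.98
tool_pos: [591.6, 165.1, 149.8]
ee_rot: [-1.261, -2.876, 0.002]
wrist_force: [0.7, -0.7, -0.2]
gripper_width: 0.309
gripper_force: 0.0
```

Call:
{"fn": "send_rows", "kwargs": {"moves": [{"xyz": [0, 0, 0], "roll": 0.18, "fingers": 2.8}, {"xyz": [0, 0, 0], "roll": 0.18, "fingers": 2.8}, {"xyz": [0, 0, 0], "roll": 0.18, "fingers": 2.8}, {"xyz": [0, 0, 0], "roll": 0.18, "fingers": 2.8}, {"xyz": [0, 0, 0], "roll": 0.18, "fingers": 2.8}]}}

```text
time: 11.6
tool_pos: [591.6, 165.1, 149.8]
ee_rot: [-2.387, -2.041, 0.003]
wrist_force: [1.1, 0.5, 1.3]
gripper_width: 0.307
gripper_force: 0.0
```

```bash
python3 go.py 678.5 243 84 -1.76
python3 - <<'E'
from h import *
p,d=shot('top');P=cloud('top',d);x,y,z=P[...,0],P[...,1],P[...,2]
m=(x>600)&(x<720)&(y>200)&(y<300)&(z>98)&(z<118);print(m.sum(),P[m].mean(0) if m.any() else '')
E
```

```text
t 11.6 pos [591.6 165.1 149.8] toolx dir 1.415 z [-0.002 -0.    -1.   ]
tool delta cm [9.05 7.39 6.56] roll 0.033 q6 0.33 F [1.1 0.5 1.3] 0.3068393451342516 0.0
after roll [9.29 7.09 6.56]
0
```

Call:
{"fn": "send_rows", "kwargs": {"moves": [{"xyz": [3, 2.5, 0], "roll": 0.03, "fingers": 2.8}, {"xyz": [3.2, 2.4, 0], "roll": 0, "fingers": 2.8}, {"xyz": [3, 2.3, 0], "roll": 0, "fingers": 2.8}, {"xyz": [0, 0, 0], "roll": 0, "fingers": 2.8}, {"xyz": [0, 0, 1], "roll": 0, "fingers": 2.8}]}}

```text
time: 12.28
tool_pos: [678.5, 243.6, 140.3]
ee_rot: [-2.41, -2.015, 0.001]
wrist_force: [-0.6, -0.5, 0.8]
gripper_width: 0.304
gripper_force: 0.0
```

```bash
python3 go.py 678.5 243 86 -1.76
python3 - <<'E'
from h import *
b,d=shot('scene','s4')
B=cv2.resize(b[120:220,200:300,::-1],None,fx=5,fy=5,interpolation=cv2.INTER_CUBIC);cv2.imwrite('pics/c4.png',B)
E
```

```text
t 12.28 pos [678.5 243.6 140.3] toolx dir 1.393 z [-0. -0. -1.]
tool delta cm [-0.05  0.01  5.43] roll 0.011 q6 0.44 F [-0.6 -0.5  0.8] 0.304079603563377 0.0
after roll [-0.05  0.02  5.43]
```

View pics/c4.png

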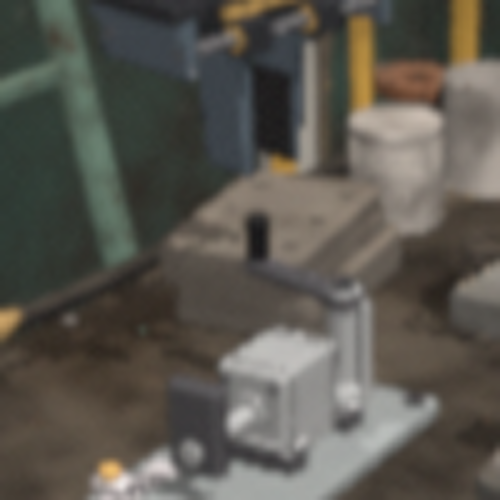

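The fingers sit above the knob (crop 258,237). I'll descend with a wider opening, then narrow it.

Call:
{"fn": "send_rows", "kwargs": {"moves": [{"xyz": [0, 0, 0], "roll": 0, "fingers": 4}, {"xyz": [0, 0, 1], "roll": 0, "fingers": 4}, {"xyz": [0, 0, 2], "roll": 0, "fingers": 4}, {"xyz": [0, 0, 2], "roll": 0, "fingers": 4}, {"xyz": [0, 0, 0.4], "roll": 0, "fingers": 2.4}]}}

```text
time: 12.95
tool_pos: [677.8, 243.4, 84.9]
ee_rot: [-2.411, -2.012, 0.004]
wrist_force: [0.1, 0.6, 0.1]
gripper_width: 0.361
gripper_force: 0.0
```

```bash
python3 go.py 678.5 243 86 -1.76
python3 - <<'E'
import numpy as np
# arc deltas in tool frame: turn first or shift first with chord
H=np.array([665.,170.8]);r=74;th=np.linspace(1.393,3.222,13);p=H+r*np.c_[np.cos(th),np.sin(th)]
for i in range(12):
    d=p[i+1]-p[i];a=th[i];ex=[np.cos(a),np.sin(a)];ey=[np.sin(a),-np.cos(a)]
    print(np.round([d@ex/10,d@ey/10,th[i+1]-th[i]],3),p[i+1].round(1)) if i in(0,11) else 0
E
```

```text
t 12.95 pos [677.8 243.4  84.9] toolx dir 1.391 z [-0.003 -0.001 -1.   ]
tool delta cm [-0.02  0.08 -0.11] roll 0.009 q6 0.44 F [0.1 0.6 0.1] 0.360886938204593 0.0
after roll [-0.02  0.08 -0.11]
[-0.086 -1.124  0.152] [666.9 244.8]
[-0.086 -1.124  0.152] [591.2 164.9]
```

Call:
{"fn": "send_rows", "kwargs": {"moves": [{"xyz": [0, 0, 0], "roll": 0, "fingers": 2.4}, {"xyz": [-0.09, -1.12, 0], "roll": -0.152, "fingers": 2.4}, {"xyz": [-0.09, -1.12, 0], "roll": -0.152, "fingers": 2.4}, {"xyz": [-0.09, -1.12, 0], "roll": -0.152, "fingers": 2.4}, {"xyz": [-0.09, -1.12, 0], "roll": -0.152, "fingers": 2.4}]}}

```text
time: 13.58
tool_pos: [635.3, 238.4, 88.0]
ee_rot: [1.691, 2.646, 0.003]
wrist_force: [1.1, -0.2, -1.7]
gripper_width: 0.263
gripper_force: 0.5
```

Call:
{"fn": "send_rows", "kwargs": {"moves": [{"xyz": [-0.09, -1.12, 0], "roll": -0.152, "fingers": 2.4}, {"xyz": [-0.09, -1.12, 0], "roll": -0.152, "fingers": 2.4}, {"xyz": [-0.09, -1.12, 0], "roll": -0.152, "fingers": 2.4}, {"xyz": [-0.09, -1.12, 0], "roll": -0.152, "fingers": 2.4}, {"xyz": [0, 0, 0], "roll": 0, "fingers": 2.4}]}}

```text
time: 14.2
tool_pos: [602.4, 208.1, 87.9]
ee_rot: [0.832, 3.028, 0.001]
wrist_force: [0.1, -0.5, 0.4]
gripper_width: 0.263
gripper_force: 0.0
```

```bash
python3 go.py 591.2 164.9 85 0.08
```

```text
t 14.2 pos [602.4 208.1  87.9] toolx dir 2.606 z [ 0.001  0.    -1.   ]
tool delta cm [-1.25 -4.29  0.28] roll -0.616 q6 -0.8 F [ 0.1 -0.5  0.4] 0.2632851206987644 0.0
after roll [ 1.46 -4.22  0.28]
```

Call:
{"fn": "send_rows", "kwargs": {"moves": [{"xyz": [-0.09, -1.12, 0], "roll": -0.152, "fingers": 2.4}, {"xyz": [-0.09, -1.12, 0], "roll": -0.152, "fingers": 2.4}, {"xyz": [-0.09, -1.12, 0], "roll": -0.152, "fingers": 2.4}, {"xyz": [-0.09, -1.12, 0], "roll": -0.152, "fingers": 2.4}, {"xyz": [0, -0.3, 0], "roll": 0, "fingers": 2.4}]}}

```text
time: 14.82
tool_pos: [592.9, 162.1, 87.3]
ee_rot: [-0.108, 3.139, 0.0]
wrist_force: [-0.6, 1.1, 0.2]
gripper_width: 0.263
gripper_force: 0.5
```

Call:
{"fn": "send_rows", "kwargs": {"moves": [{"xyz": [0, -0.2, 0], "roll": 0, "fingers": 2.4}, {"xyz": [0, 0, 0], "roll": 0, "fingers": 2.4}, {"xyz": [0, 0, 0], "roll": 0, "fingers": 2.4}, {"xyz": [0, 0, 0], "roll": 0, "fingers": 2.4}, {"xyz": [0, 0, 0], "roll": 0, "fingers": 2.4}]}}

```text
time: 15.45
tool_pos: [592.8, 160.5, 87.1]
ee_rot: [-0.114, 3.139, 0.001]
wrist_force: [1.7, 4.6, 3.8]
gripper_width: 0.264
gripper_force: 2.6
```

```bash
python3 go.py 591.2 164.9 85 0.08
```

```text
t 15.45 pos [592.8 160.5  87.1] toolx dir -3.069 z [ 0.001  0.    -1.   ]
tool delta cm [0.13 0.45 0.21] roll -0.007 q6 -1.48 F [1.7 4.6 3.8] 0.2635397630620018 2.600224612178863
after roll [0.13 0.45 0.21]
```

Call:
{"fn": "send_rows", "kwargs": {"moves": [{"xyz": [0, -0.15, 0], "roll": 0, "fingers": 2.4}, {"xyz": [0, 0, 0], "roll": 0, "fingers": 2.4}, {"xyz": [0, 0, 0], "roll": 0, "fingers": 2.4}, {"xyz": [0, 0, 0], "roll": 0, "fingers": 2.4}, {"xyz": [0, 0, 0], "roll": 0, "fingers": 2.4}]}}

```text
time: 16.08
tool_pos: [592.9, 160.2, 87.1]
ee_rot: [-0.114, 3.139, 0.003]
wrist_force: [1.5, 14.5, 2.3]
gripper_width: 0.263
gripper_force: 7.3
```

The lever is at its stop (14 N on a joint that takes under 2 N to move). I'll back off, lift, and turn for a fore-aft grip on the handle.

Call:
{"fn": "send_rows", "kwargs": {"moves": [{"xyz": [0, 0.5, 0], "roll": 0, "fingers": 2.6}, {"xyz": [0, 0, 0], "roll": 0, "fingers": 2.6}, {"xyz": [0, 0, -1.5], "roll": 0, "fingers": 2.6}, {"xyz": [0, 0, -2.5], "roll": 0, "fingers": 2.6}, {"xyz": [0, 0, -2], "roll": 0, "fingers": 5}]}}

```text
time: 16.7
tool_pos: [592.5, 163.4, 148.8]
ee_rot: [-0.114, 3.139, -0.0]
wrist_force: [-0.1, -0.3, -0.4]
gripper_width: 0.365
gripper_force: 0.0
```

Call:
{"fn": "send_rows", "kwargs": {"moves": [{"xyz": [0, 0, 0], "roll": 0.17, "fingers": 5}, {"xyz": [0, 0, 0], "roll": 0.175, "fingers": 5}, {"xyz": [0, 0, 0], "roll": 0.175, "fingers": 5}, {"xyz": [0, 0, 0], "roll": 0.175, "fingers": 5}, {"xyz": [0, 0, 0], "roll": 0.175, "fingers": 5}]}}

```text
time: 17.32
tool_pos: [592.4, 163.4, 148.0]
ee_rot: [1.227, 2.891, 0.0]
wrist_force: [-0.3, 0.3, 0.3]
gripper_width: 0.554
gripper_force: 0.0
```

Call:
{"fn": "send_rows", "kwargs": {"moves": [{"xyz": [0, 0, 0], "roll": 0.175, "fingers": 5}, {"xyz": [0, 0, 0], "roll": 0.175, "fingers": 5}, {"xyz": [0, 0, 0], "roll": 0.175, "fingers": 5}, {"xyz": [0, 0, 0], "roll": 0.17, "fingers": 5}, {"xyz": [0, 0, 0], "roll": 0, "fingers": 5}]}}

```text
time: 17.95
tool_pos: [592.4, 163.5, 147.8]
ee_rot: [2.131, 2.308, 0.001]
wrist_force: [0.0, 0.2, -0.1]
gripper_width: 0.55
gripper_force: 0.0
```

```bash
python3 - <<'E'
from h import *
b,d=shot('scene','s5')
B=cv2.resize(b[160:235,210:280,::-1],None,fx=5.5,fy=5.5,interpolation=cv2.INTER_CUBIC)
t=cv2.imread('pics/top1.png')[232:268,220:255];T=cv2.resize(t,None,fx=11,fy=11,interpolation=cv2.INTER_CUBIC)
o=np.zeros((413,800,3),np.uint8);o[:412,:385]=B[:412];o[:396,400:785]=T;cv2.imwrite('pics/c5.png',o)
# handle rest target: pocket -82 in x'
th=.0797;c=np.array([593.4,165.2]);e=np.array([np.cos(th),np.sin(th)])
for k in(-82,-83):print(k,(c+k*e).round(1))
E
python3 go.py 511.2 158.6 54 1.6505
```

```text
-82 [511.7 158.7]
-83 [510.7 158.6]
t 18.0 pos [592.3 163.5 147.7] toolx dir 1.654 z [ 0.001 -0.    -1.   ]
tool delta cm [ 0.18 -8.13  9.36] roll 0.003 q6 0.09 F [-0.2  0.6 -0.7] 0.5452539838086256 0.0
after roll [ 0.16 -8.13  9.36]
```

View pics/c5.png

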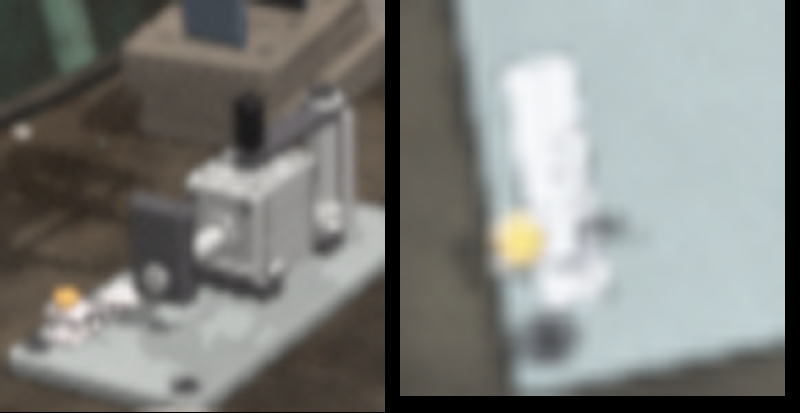

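Run:
```python
from h import *
th=.0797;c=np.array([593.3,165.1])
def cr(P): d=P[:2]-c;return np.round([d[0]*np.cos(th)+d[1]*np.sin(th),-d[0]*np.sin(th)+d[1]*np.cos(th)],1)
f=lambda X,Y:(220+(X-400+.5)/11-.5,232+(Y+.5)/11-.5)
for nm,X,Y,z in(('screw',520,240,30),('tip',622,223,23),('tipmid',607,226,23),('plate corner',515,390,12),('scale start',540,55,14),('scale end',575,300,14)):
    u,v=f(X,Y);print(nm,u,v,cr(atz('top',u,v,z)))
# scene: tip estimate
for X,Y,z in((66,297,30),(165,322,23),(152,318,23)):
    u,v=210+(X+.5)/5.5-.5,160+(Y+.5)/5.5-.5;print('scene',X,Y,cr(atz('scene',u,v,z)))
b=cv2.imread('pics/top1.png');print(cv2.cvtColor(b,cv2.COLOR_BGR2GRAY)[248:258,228:246])
for k in('plate',):print(cr(np.array([445.3,208.7])),cr(np.array([454.1,98.2])))
```

```text
screw 230.45454545454547 253.36363636363637 [-106.5   44.1]
tip 239.72727272727272 251.8181818181818 [-106.8   19.8]
tipmid 238.36363636363637 252.0909090909091 [-106.7   23.6]
plate corner 230.0 267.0 [-141.4   55.2]
scale start 232.27272727272728 236.54545454545453 [-59.3  35. ]
scale end 235.45454545454547 258.8181818181818 [-122.5   36.3]
scene 66 297 [-112.4   41.2]
scene 165 322 [-100.   -9.]
scene 152 318 [-99.6  -1. ]
[[171 191 185 220 245 240 231 234 220 192 195 197 198 196 198 197 196 196]
 [160 191 181 215 244 245 242 235 220 206 197 196 198 197 197 197 197 197]
 [156 194 184 203 234 239 240 230 219 209 192 194 195 197 198 198 198 198]
 [156 206 214 222 232 238 241 232 212 186 164 171 180 195 197 198 198 199]
 [168 222 228 231 230 234 243 227 177 153 132 142 166 189 193 198 200 199]
 [167 221 226 225 218 227 243 225 178 175 154 157 171 183 188 198 199 200]
 [146 207 223 221 216 229 243 227 193 194 181 185 188 190 193 199 201 198]
 [146 201 211 205 206 220 221 204 197 210 204 198 197 197 198 198 199 199]
 [134 175 174 172 201 222 215 207 209 223 225 201 197 197 197 197 197 198]
 [ 99 146 174 173 207 235 239 236 230 228 221 193 196 196 198 198 198 199]]
[-144.1   55.2] [-144.1  -55.6]
```

Call:
{"fn": "send_rows", "kwargs": {"moves": [{"xyz": [0, -2, 0], "roll": 0, "fingers": 5}, {"xyz": [0.1, -3, 0], "roll": 0, "fingers": 5}, {"xyz": [0.1, -3.1, 0], "roll": 0, "fingers": 5}, {"xyz": [0, 0, 0], "roll": 0, "fingers": 5}, {"xyz": [0, 0, 0], "roll": 0, "fingers": 5}]}}

```text
time: 18.62
tool_pos: [512.3, 159.3, 147.4]
ee_rot: [2.129, 2.309, 0.002]
wrist_force: [-0.0, -0.5, 0.5]
gripper_width: 0.549
gripper_force: 0.0
```

```bash
python3 go.py 511.2 158.6 54 1.6505
```

```text
t 18.62 pos [512.3 159.3 147.4] toolx dir 1.652 z [ 0.001  0.    -1.   ]
tool delta cm [-0.07 -0.13  9.34] roll 0.002 q6 0.11 F [-0.  -0.5  0.5] 0.5488281628990862 0.0
after roll [-0.07 -0.13  9.34]
```

Call:
{"fn": "send_rows", "kwargs": {"moves": [{"xyz": [-0.05, -0.1, 2], "roll": 0, "fingers": 5}, {"xyz": [0, 0, 3], "roll": 0, "fingers": 5}, {"xyz": [0, 0, 2.8], "roll": 0, "fingers": 5}, {"xyz": [0, 0, 1.4], "roll": 0, "fingers": 5}, {"xyz": [0, 0, 0], "roll": 0, "fingers": 5}]}}

```text
time: 19.25
tool_pos: [510.6, 158.6, 54.4]
ee_rot: [-2.131, -2.307, 0.001]
wrist_force: [0.3, -0.6, 0.4]
gripper_width: 0.551
gripper_force: 0.0
```

Call:
{"fn": "send_rows", "kwargs": {"moves": [{"xyz": [0, 0, 0], "roll": 0, "fingers": 1}, {"xyz": [0, 0, 0], "roll": 0, "fingers": 1}, {"xyz": [0, 0, 0], "roll": 0, "fingers": 1}, {"xyz": [0, 0, 0], "roll": 0, "fingers": 1}, {"xyz": [0, 0, 0], "roll": 0, "fingers": 1}]}}

```text
time: 19.88
tool_pos: [510.9, 158.8, 55.2]
ee_rot: [2.131, 2.307, 0.001]
wrist_force: [2.1, -0.4, 0.8]
gripper_width: 0.151
gripper_force: 20.0
```

```bash
python3 go.py 486.8 156.6 56 1.6505
```

```text
t 19.88 pos [510.9 158.8  55.2] toolx dir 1.65 z [ 0.001  0.    -1.   ]
tool delta cm [-0.03 -2.42 -0.08] roll -0.001 q6 0.11 F [ 2.1 -0.4  0.8] 0.15095015257151834 20.000967979431152
after roll [-0.03 -2.42 -0.08]
```

The handle is gripped at its rest position (x' about -82.6). I'll pull it 24 mm.

Call:
{"fn": "send_rows", "kwargs": {"moves": [{"xyz": [0, -0.4, 0], "roll": 0, "fingers": 1}, {"xyz": [0, -0.6, 0], "roll": 0, "fingers": 1}, {"xyz": [0, -0.7, 0], "roll": 0, "fingers": 1}, {"xyz": [0, -0.5, 0], "roll": 0, "fingers": 1}, {"xyz": [0, -0.2, 0], "roll": 0, "fingers": 1}]}}

```text
time: 20.5
tool_pos: [486.5, 156.9, 55.1]
ee_rot: [2.131, 2.307, 0.002]
wrist_force: [6.5, -0.3, -0.6]
gripper_width: 0.152
gripper_force: 20.0
```

Call:
{"fn": "send_rows", "kwargs": {"moves": [{"xyz": [0, 0, 0], "roll": 0, "fingers": 1}, {"xyz": [0, 0, 0], "roll": 0, "fingers": 1}, {"xyz": [0, 0, 0], "roll": 0, "fingers": 1}, {"xyz": [0, 0, 0], "roll": 0, "fingers": 1}, {"xyz": [0, 0, 0], "roll": 0, "fingers": 1}]}}

```text
time: 21.12
tool_pos: [486.8, 156.9, 55.1]
ee_rot: [2.131, 2.307, 0.002]
wrist_force: [6.1, -0.3, -0.5]
gripper_width: 0.15
gripper_force: 20.0
```

```bash
python3 go.py 486.8 156.6 56 1.6505
python3 - <<'E'
from h import *
b,d=shot('scene','s6');a,_=shot('top','t6')
B=cv2.resize(b[165:240,205:285,::-1],None,fx=8,fy=8,interpolation=cv2.INTER_CUBIC)
def pt(xp,yp,z):
    th=.0797;w=[593.3+xp*np.cos(th)-yp*np.sin(th),165.1+xp*np.sin(th)+yp*np.cos(th),z]
    m=CM['scene'];q=np.array(m['intrinsics'])@(np.array(m['R'])@w+np.array(m['t']));q=q[:2]/q[2]
    return ((q-[205,165]+.5)*8-.5).round(1)
for nm,P in(('line top',(-106.8,-17,82)),('line bot',(-106.8,-17,27)),('tip',(-106.8,19,23)),('screw',(-106.8,44,30)),('corner',(-144,55,12)),('corner2',(-144,-55,12))): print(nm,pt(*P))
cv2.imwrite('pics/c6.png',B)
E
```

```text
t 21.12 pos [486.8 156.9  55.1] toolx dir 1.65 z [ 0.001  0.    -1.   ]
tool delta cm [-0.03  0.   -0.09] roll -0.001 q6 0.12 F [ 6.1 -0.3 -0.5] 0.14953143620982876 20.003069937229156
after roll [-0.03  0.   -0.09]
line top [281.4 285.4]
line bot [288.1 431.7]
tip [200.5 418.3]
screw [139.2 384. ]
corner [ 50.6 467.8]
corner2 [323.3 544.6]
```

View pics/c6.png

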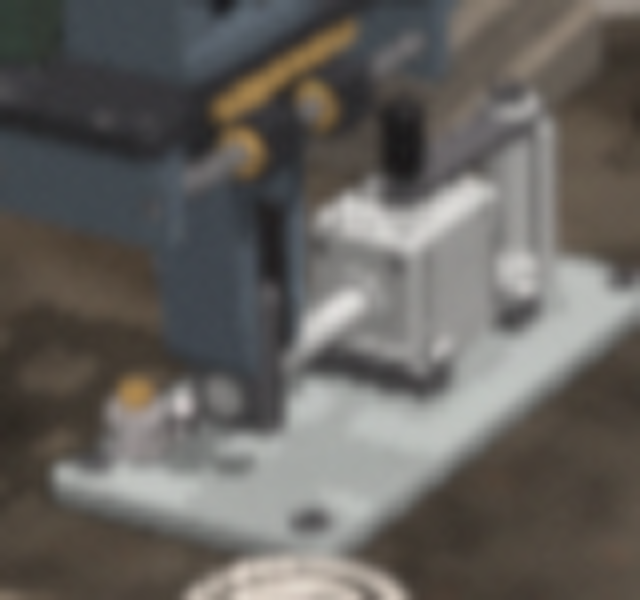

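Run:
```python
from h import *
b=cv2.imread('pics/s6.png')
B=cv2.resize(b[165:240,205:285],None,fx=8,fy=8,interpolation=cv2.INTER_CUBIC)
def pt(xp,yp,z):
    th=.0797;w=[593.3+xp*np.cos(th)-yp*np.sin(th),165.1+xp*np.sin(th)+yp*np.cos(th),z]
    m=CM['scene'];q=np.array(m['intrinsics'])@(np.array(m['R'])@w+np.array(m['t']));q=q[:2]/q[2]
    return tuple(int(round(k)) for k in ((q-[205,165]+.5)*8-.5))
X=-106.8
L=[((X-7,-17,27),(X-7,-17,82)),((X+7,-17,27),(X+7,-17,82)),((X-7,-17,27),(X+7,-17,27)),((X-7,17,27),(X-7,-17,27)),((X-7,17,27),(X-7,17,60)),((X,44,30),(X,19,23)),((-144,55,12),(-144,-55,12)),((-144,-55,12),(91,-55,12)),((-30,-22,68),(-30,22,68)),((-30,-22,68),(30,-22,68)),((-30,-22,68),(-30,-22,24))]
C=B.copy()
for p,q in L: cv2.line(C,pt(*p),pt(*q),(0,0,255),1)
s=np.hstack([B[270:500,60:450],C[270:500,60:450]])
cv2.imwrite('pics/c7.png',s); print(s.shape)
```

```text
(230, 780, 3)
```

View pics/c7.png

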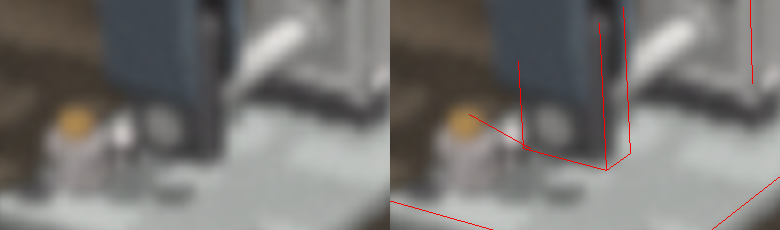

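The overlay agrees with the setup: the blade line runs through the brass screw (about 76,122), and the lever is shut over the latch. The slab shows about 1.5 to 2 camera pixels left of its predicted outline. That doesn't fit a slide along the scale and the picture is blurred, so I trust the gripper reading. It puts the handle at x' = -106.8, against the pointer at -106.7.

```bash
python3 -c "
from bench import manip
s=manip.get_state();print(s['time'],s['tool_pos'],s['wrist_force'],s['gripper_force']);print(manip.finish_job())"
```

```text
21.225 [486.77733652 156.88280287  55.08010406] [ 6.24616057  0.15631206 -1.27893695] 20.00309854745865
the job is handed in; nothing more can be done
None
```

The job is handed in, with no verdict returned: the latch is seated, the lever is shut against its stop, and the gripper still holds the handle about 24 mm out, level with the pointer to within my measurement error (roughly 1–2 mm; the limit is 4 mm).

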